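# Put the filler spreader away in its leaning slot

### The arm

A 7-joint arm with a two-finger parallel gripper is mounted at the origin on a cart in front of the work surface, level with it; the furniture and walls round the work are solid. World frame = base frame: x ahead of the robot, y to its left, z up, the work surface at z = 0. Lengths are in m, angles in rad, forces in N, time in s.
With the tool pointing down it reaches from about 0.4 to 0.925 m from the base axis. Payload 4.1 kg.
Tool frame: the origin (TCP) lies between the finger pads; the fingertips stand 19 mm ahead of it and the grasp point (between the pads) is the TCP; z points along the fingers, y is the line along which they close (so a half turn about z gives the same grasp; the last joint's range is limited). The gripper opens to 85 mm and grips with 20 to 120 N. Pads are 22 mm wide; open, the fingers measure 114 mm over their backs; the gripper's body (76 mm by 85 mm) begins 54 mm behind the grasp point. The pads swing forward as they close: fully open they stand 13 mm farther back than shut.
Start: joints at [1.11, 0.398, 0.045, 1.537, -0.019, 1.207, -0.051], TCP at [0.23, -0.608, 0.25] pointing down, gripper open.
Joint ranges: [-2.82, 2.82], [-0.49, 2.23], [-1.37, 1.46], [0, 2.46], [-1.36, 4.5], [0.23, 2], [-2.94, 2.94]. Speed limits (rad/s): [2.57, 2.57, 3.14, 3.14, 3.14, 3.14, 3.14].

### API

Orientations are given as a unit quaternion [x, y, z, w].
In Python, from plant import bot gives the robot as it stands.
- The arm moves only by the shell command python3 -m crank 'ROWS' [OPENING]. ROWS is JSON, a list that holds one entry, the list of rows, each a list of 4 numbers: the shift along the tool's x, y, z in cm, then the turn about the tool's z in degrees. In form: [[[tx, ty, tz, turn], ...]]. A call has 1 to 12 rows; each row is the pose to reach, as a shift and turn from the pose commanded when the call began, along the tool's axes at that moment; what a row does not reach only later rows make up. A row lasts 1/10 s, in which the tool goes at most 50 mm and 8.59 degrees, less where a joint would pass 70% of its speed; a pose out of reach is approached as far as the arm can. A call with a gripper value outside its range is refused whole. OPENING is the gripper's target within -1 to 1 (fully open at 1, half-way at 0, shut at -1), set as the call begins (- or left out, the last holds). The fingers move at their own pace and stop on an object; the grip force is fixed at half the most. Time passes only in rows, so rows that repeat a pose let the fingers close. It gives the time, the measured TCP pose, the force, the opening and the grip force at its end, in the units of the state.
- bot.read_state(): the state, without advancing time (a new reading comes with each control period).
- bot.get_image(name): name is "scene" or "top" or "wrist"; returns the picture (384x512x3 uint8, blue, green, red); there is no depth.
- bot.camera_info(name): a dict with "intrinsics" (3x3 intrinsics, pixels), "R" (3x3) and "t" (3): a world point X has camera coordinates R X + t. Camera axes: x right, y down, z forward; pixel columns grow to the right and rows downward; lengths in m; the calibration is good to about 2 mm. A picture is of the moment at which its call begins: read the wrist's pose just before it. camera_info takes no time and is no camera call; for the wrist camera it gives the pose at the moment of the call.
- bot.job_done(): hands the job in; it is judged then, once.
Trained networks look in the newest picture that a camera, given by its name, has taken for a name from the list of things; names that differ only in an ending like _2 or _b are one class to them, and where a whole thing is asked for, a point or a joint stands for the part that bears it (a point fixed in the world has none). Each returns a list of dicts, best first, with "conf" (0 to 1); they miss things now and then, are a little off and sometimes report something else, mostly with a low value. They report only what shows in the picture. A call takes as long as a camera call.
- bot.spot_in(camera, query): "position" ([column, row] in pixels, amid what is visible of it).
- bot.trace(camera, query): "pixels" (384x512 bool, what is visible of it) and "position" ([column, row] in pixels, amid what is visible of it).
The state is a dict: "t": time; "joint_pos": joint angles; "qd": joint speeds; "joint_efforts": joint torques, N m; "tcp_pos": TCP position; "tcp_rot": TCP orientation; "force": force on the tool from outside, world axes, zero at the start; "torque": the same for the moment, N m; "width": opening from 0.0 (shut) to 1.0 (fully open); "grasp_force": force on a finger pad.
Only numpy, scipy, OpenCV 4.12 (cv2) and the standard library are available. Lean on these libraries where they do the work, as an engineer would, in place of code of your own. Each camera call takes 0.05 s, during which the arm holds its last target. There are 200 camera calls.

### The job

The orange-gripped filler spreader has dried: lift it up and off its hook on the drying stand, and put it away blade down in the leaning slot of the blue holder, lowered in edge-on until the blade stands on the slot's floor. Set it in gently rather than dropping it, leave it resting there, and do not push the other things on the trolley about.

Things in the scene. Friction and masses are not known exactly. Their poses are not given: they have to be found in the camera images.
- spreader_mid (a point): Filler spreader, loose, about 0.18 kg, flat, 155 mm tall: orange plastic grip (90 mm wide, 12 mm thick, upper 95 mm) on a steel blade. Point half-way up, mid-width. z from blade edge to grip top, x normal to its faces (both alike), y along its width. A window 44 mm wide, 34 mm high goes through the grip, 71 to 105 mm above the blade edge; by its upper edge it hangs upright on the hook.
- spreader_bar (a point): Middle of the spreader's solid grip bar above the window, 52.5 mm above spreader_mid along z; the bar is 50 mm high (105 to 155 mm above the blade edge), 90 mm wide, 12 mm thick: pinch it here across its thickness.
- spreader_edge (a point): Middle of the spreader's straight lower blade edge, 77.5 mm below spreader_mid along its z. The bare steel blade is 130 mm wide, 3 mm thick and 60 mm tall.
- hook_seat (a point): Top of the level hook rod (8 mm thick, 160 mm above the trolley) of the fixed drying stand, about where the spreader hangs. Axes of the stand: the rod runs along x; its upright is 80 mm behind (+x) and no higher than the rod; its tip is in front (-x).
- hook_tip (a point): Top of the hook's upturned tip, 46 mm in front (stand -x) of hook_seat and 10 mm higher. To come off, the spreader must rise 10 to 26 mm (18 is best) and then go forward past the tip, which ends 50 mm in front of hook_seat.
- slot: Leaning slot of the fixed blue metal holder. Origin: middle of the slot's floor, 32 mm above the trolley. z points up the slot and out of its mouth, leaning 29 degrees from vertical toward the holder's rear (roughly away from the robot); y along the slot, x across its gap (rearward and down). Inside 150 mm long (y +-75), gap 16 mm (x +-8). The blade goes in down to the floor; the grip stays outside.
- slot_mouth (a point): Middle of the slot's mouth, 50 mm from its floor along z. The rear wall (+x side), on which the spreader leans, is 58 mm tall along z, the end walls 50 mm, the front wall 50 mm and then a lip flared outward about 18 mm further.
- tape_a: Bystander, loose: cream masking tape roll lying flat, 104 mm across, 24 mm high. Origin at the centre of its underside.
- blade_tin: Bystander, loose: red flat tin box, 78x114x37 mm. Origin at the centre of its underside.
- sand_block: Bystander, loose: dark sanding block, 64x118x31 mm. Origin at the centre of its underside.
- mix_tin: Bystander, loose: bare slim tin, 54 mm across, 94 mm high. Origin at the centre of its underside.
- tin_navy_c: Bystander, loose: navy blue paint tin, 72 mm across, 95 mm high. Origin at the centre of its underside.
- additive_a: Bystander, loose: dark brown bottle, 45 mm across, 96 mm high. Origin at the centre of its underside.
- tin_bright: Bystander, loose: light paint tin, 72 mm across, 98 mm high. Origin at the centre of its underside.

How it is judged:
On the way:
1. the spreader is off the hook (its middle more than 130 mm from the hook seat) and held by the gripper (distance between spreader_mid and hook_seat above 0.13 m and contact force between the fingers and spreader above 0.5 N), for 0.2 s.
At the end, for the whole second after the job is handed in: The spreader rests blade down in the slot: middle of the blade edge within 12 mm of the slot's floor, 12 mm across and 15 mm along of the slot's middle, the spreader within 0.25 rad of the slot's lean and of its facing (either face), at rest and released (x of spreader_edge in the frame of slot between -0.012 and 0.012 m and y of spreader_edge in the frame of slot between -0.015 and 0.015 m and z of spreader_edge in the frame of slot between -0.012 and 0.012 m and angle between the z axis of slot and the z axis of spreader_mid, either way round below 0.25 rad and angle between the x axis of slot and the x axis of spreader_mid, either way round below 0.25 rad and linear speed of spreader below 0.03 m/s); the robot touches nothing.
It fails at once if the spreader falls free (faster than 0.8 m/s with no finger on it) (contact force between the fingers and spreader below 0.1 N and linear speed of spreader above 0.8 m/s).
It fails at once if a bystander is moved by more than 40 mm (distance of any of tape_a, blade_tin, sand_block, mix_tin, tin_navy_c, additive_a, tin_bright from where it was at the start of the episode above 0.04 m).
It also fails if it takes over 48 s, if anything falls off the work surface, if the arm or the gripper's body presses on something with over 40 N, if the wrist force passes 120 N, or if a joint passes its speed limit or range.

## Working session

There is one attempt and no reset: what is moved stays moved. The work goes in short steps, Python scripts to look and compute and a shell command to move; the robot and the scene stay as the last step left them, time stands still between calls to the robot, and variables do not carry over. Pictures are saved under pics/ and viewed, at most 10 in all, crops included, and the job is handed in when it is done.

```bash
mkdir -p pics; ls; python3 - <<'E'
from plant import bot
import cv2,numpy as np
s=bot.read_state(); print({k:np.round(v,3).tolist() for k,v in s.items()})
ims=[]
for c in ("scene","top"):
    im=bot.get_image(c); cv2.imwrite(f"pics/{c}1.png",im)
    i=bot.camera_info(c); R=np.array(i["R"]);t=np.array(i["t"]); print(c,np.round(-R.T@t,3),np.round(R,2).tolist(),np.round(i["intrinsics"],1).tolist())
    for q in ("spreader_mid","spreader_bar","spreader_edge","hook_seat","hook_tip","slot","slot_mouth"):
        print(q,[(np.round(d["position"]).tolist(),round(d["conf"],2)) for d in bot.spot_in(c,q)[:3]])
E
```

```text
pics
{'t': 0.0, 'joint_pos': [1.11, 0.399, 0.045, 1.538, -0.019, 1.207, -0.051], 'qd': [-0.0, -0.0, -0.001, 0.0, 0.001, 0.001, 0.0], 'joint_efforts': [-0.0, -47.512, 1.365, -25.421, 0.012, 0.009, -0.0], 'tcp_pos': [0.23, -0.607, 0.249], 'tcp_rot': [0.984, 0.18, -0.0, -0.001], 'force': [0.197, 0.716, -0.211], 'torque': [0.024, 0.018, 0.023], 'grasp_force': 0.0, 'width': 1.0}
scene [-0.284  0.666  1.303] [[-0.63, -0.77, -0.0], [-0.56, 0.46, -0.69], [0.53, -0.44, -0.73]] [[406.3, 0.0, 261.0], [0.0, 406.3, 192.7], [0.0, 0.0, 1.0]]
spreader_mid [([225.0, 225.0], 0.86), ([347.0, 198.0], 0.67)]
spreader_bar [([220.0, 222.0], 0.6), ([296.0, 191.0], 0.41), ([326.0, 160.0], 0.2)]
spreader_edge [([222.0, 224.0], 0.67)]
hook_seat [([221.0, 243.0], 0.55)]
hook_tip [([219.0, 243.0], 0.6), ([223.0, 224.0], 0.44)]
slot [([297.0, 193.0], 0.55), ([172.0, 267.0], 0.41)]
slot_mouth [([295.0, 188.0], 0.65)]
top [ 0.382 -0.034  1.492] [[-0.02, -1.0, -0.0], [-0.99, 0.02, -0.12], [0.12, 0.0, -0.99]] [[378.8, 0.0, 257.5], [0.0, 378.8, 190.7], [0.0, 0.0, 1.0]]
spreader_mid [([197.0, 191.0], 0.47)]
spreader_bar [([196.0, 193.0], 0.51)]
spreader_edge [([199.0, 191.0], 0.47)]
hook_seat [([204.0, 184.0], 0.61)]
hook_tip [([203.0, 182.0], 0.88)]
slot [([303.0, 193.0], 0.6)]
slot_mouth [([306.0, 192.0], 0.7)]
```

```bash
python3 - <<'E'
import cv2
a=cv2.imread("pics/scene1.png")[110:310,130:396]; b=cv2.imread("pics/top1.png")[110:310,130:396]
for n,i in(("a",a),("b",b)): cv2.imwrite(f"pics/{n}.png",cv2.resize(i,None,fx=3,fy=3,interpolation=cv2.INTER_CUBIC))
E
```

```text
(no output)
```

View pics/a.png

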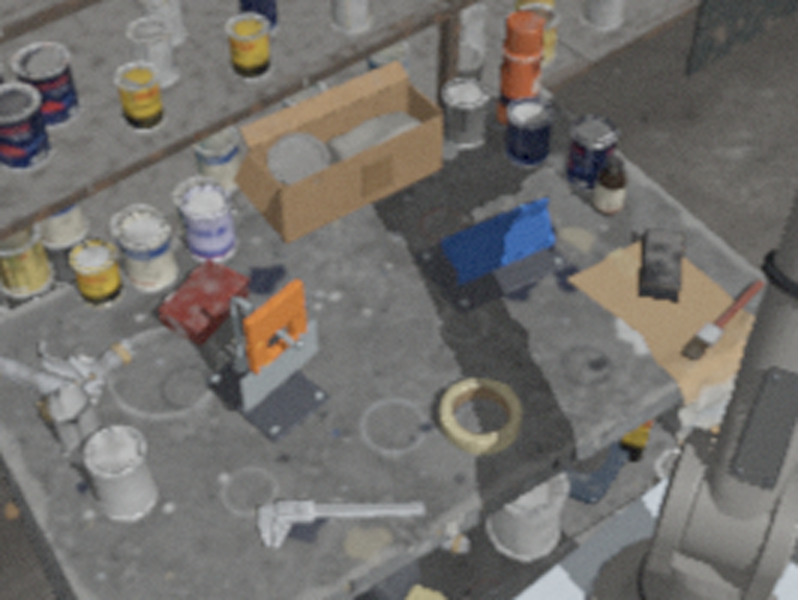

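View pics/b.png

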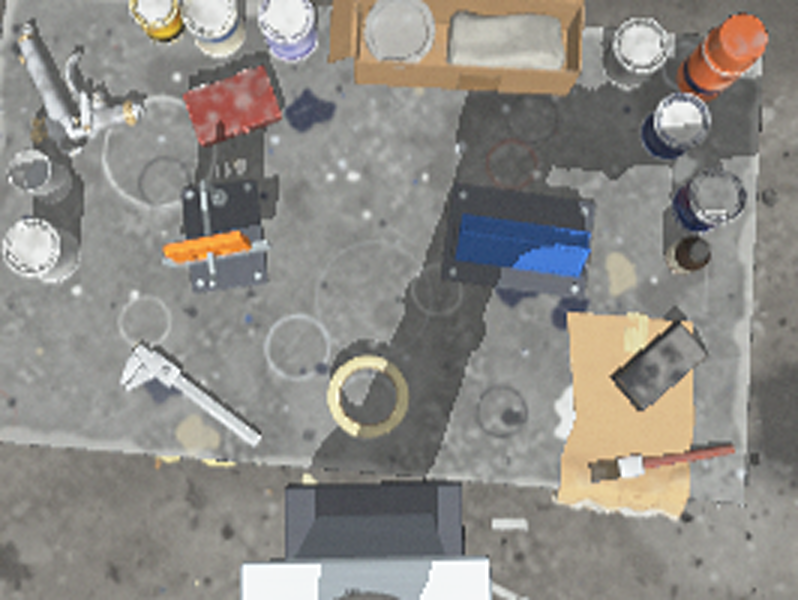

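The scene view shows the orange spreader on its stand at about (222,218), with the blue holder at (296,190). In the top view they are at (199,192) and (304,192), with the hook tip in front of the spreader at about (200,197). I'll measure both from the colour masks.

```bash
cat > h.py <<'E'
import numpy as np, cv2
from plant import bot
def ray(i,p,z):
    R=np.array(i["R"]);t=np.array(i["t"]);c=-R.T@t
    d=R.T@np.linalg.inv(i["intrinsics"])@np.array([p[0],p[1],1.])
    return c+d*(z-c[2])/d[2]
def proj(i,X):
    x=np.array(i["intrinsics"])@(np.array(i["R"])@X+np.array(i["t"])); return x[:2]/x[2]
def tri(i1,p1,i2,p2):
    A=[];b=[]
    for i,p in((i1,p1),(i2,p2)):
        P=np.array(i["intrinsics"])@np.c_[i["R"],i["t"]]
        for k in(0,1): r=p[k]*P[2]-P[k]; A.append(r[:3]); b.append(-r[3])
    return np.linalg.lstsq(np.array(A),np.array(b),rcond=None)[0]
def mask(im,col,box):
    h=cv2.cvtColor(im,cv2.COLOR_BGR2HSV)
    lo,hi=((5,150,90),(20,255,255)) if col=="o" else ((100,120,50),(120,255,255))
    m=cv2.inRange(h,np.array(lo),np.array(hi)); k=np.zeros_like(m); x0,y0,x1,y1=box; k[y0:y1,x0:x1]=m[y0:y1,x0:x1]
    n,l,s,c=cv2.connectedComponentsWithStats(k); j=1+np.argmax(s[1:,4]); return l==j
def rect(m):
    p=np.argwhere(m)[:,::-1].astype(np.float32); return cv2.boxPoints(cv2.minAreaRect(p))
E
python3 - <<'E'
from h import *
T=cv2.imread("pics/top1.png");it=bot.camera_info("top");S=cv2.imread("pics/scene1.png");si=bot.camera_info("scene")
np.set_printoptions(precision=3,suppress=True)
mo=mask(T,"o",(170,170,240,220)); ms=mask(S,"o",(190,190,250,250))
print("orange top",rect(mo).round(1).tolist(),[ray(it,p,.2)[:2] for p in rect(mo)])
ct=np.argwhere(mo)[:,::-1].mean(0); cs=np.argwhere(ms)[:,::-1].mean(0); print("tri",tri(it,ct,si,cs))
mb=mask(T,"b",(260,160,340,220)); mbs=mask(S,"b",(260,160,330,220))
print("blue top",rect(mb).round(1).tolist(),[ray(it,p,.08)[:2] for p in rect(mb)])
print("tri",tri(it,np.argwhere(mb)[:,::-1].mean(0),si,np.argwhere(mbs)[:,::-1].mean(0)))
for q in("hook_tip","slot_mouth"): 
    print(q)
# rod tip seen in pics: top crop (210,270)->px
print("tip",ray(it,(130+210/3,110+272/3),.17), "rod back",ray(it,(130+205/3,110+190/3),.16))
E
```

```text
orange top [[184.5, 191.3000030517578], [211.8000030517578, 185.8000030517578], [213.0, 192.1999969482422], [185.6999969482422, 197.6999969482422]] [array([0.539, 0.218]), array([0.556, 0.124]), array([0.534, 0.12 ]), array([0.517, 0.213])]
tri [0.541 0.175 0.164]
blue top [[281.3999938964844, 196.10000610351562], [283.6000061035156, 180.6999969482422], [326.8999938964844, 186.8000030517578], [324.70001220703125, 202.1999969482422]] [array([ 0.528, -0.122]), array([ 0.586, -0.132]), array([ 0.559, -0.294]), array([ 0.501, -0.283])]
tri [ 0.547 -0.21   0.05 ]
hook_tip
slot_mouth
tip [0.508 0.169 0.17 ] rod back [0.607 0.176 0.16 ]
```

```bash
cat >> h.py <<'E'
from scipy.spatial.transform import Rotation as Ro
def st():
    s=bot.read_state(); R=Ro.from_quat(s["tcp_rot"]).as_matrix(); return np.array(s["tcp_pos"]),R,s
def go(X,phi):
    p,R,s=st(); d=R.T@(np.array(X)-p)*100; cur=np.degrees(np.arctan2(R[1,0],R[0,0]))
    print("rows",d.round(2).tolist(),round((cur-phi+180)%360-180,2),"phi",round(cur,2),"tcp",p.round(4),"t",s["t"])
E
python3 -m crank '[[[24.4,-10.8,-11,-8],[24.4,-10.8,-11,-17],[24.4,-10.8,-11,-25],[24.4,-10.8,-11,-33],[47.8,-41.5,-13,-42],[47.8,-41.5,-13,-50],[47.8,-41.5,-13,-58],[47.8,-41.5,-13,-66],[47.8,-41.5,-13,-74],[47.8,-41.5,-13,-79.6],[47.8,-41.5,-13,-79.6],[47.8,-41.5,-13,-79.6]]]' 0.3
python3 -c "
from h import *
go((.46,.16,.36),100.3)
i=bot.camera_info('wrist');R=np.array(i['R']);print(-R.T@np.array(i['t']),R.round(2).tolist(),i['intrinsics'])"
```

```text
t: 2.0
tcp_pos: [0.5077, -0.1066, 0.3737]
tcp_rot: [0.641, 0.768, -0.0, 0.001]
force: [0.6, -0.6, -0.8]
width: 0.649
grasp_force: 0.0
rows [27.09, 0.08, 1.34] 0.01 phi 100.31 tcp [ 0.5077 -0.1066  0.3737] t 2.0
[ 0.49530881 -0.03196112  0.49800262] [[0.98, 0.18, 0.0], [0.17, -0.94, 0.29], [0.05, -0.29, -0.96]] [[275.86115335   0.         251.59278611]
 [  0.         275.86115335 190.6205418 ]
 [  0.           0.           1.        ]]
```

```bash
python3 - <<'E'
from h import *
import json
i=bot.camera_info('wrist'); im=bot.get_image('wrist'); cv2.imwrite('pics/w1.png',im)
json.dump({k:np.array(v).tolist() for k,v in i.items()},open('w1.json','w'))
E
python3 -m crank '[[[27,0,1.3,0],[27,0,1.3,0],[27,0,1.3,0],[27,0,1.3,0],[27,0,1.3,0],[27,0,1.3,0],[27,0,1.3,0],[27,0,1.3,0]]]' -
python3 - <<'E'
from h import *
import json
i=bot.camera_info('wrist'); im=bot.get_image('wrist'); cv2.imwrite('pics/w2.png',im)
json.dump({k:np.array(v).tolist() for k,v in i.items()},open('w2.json','w'))
a=cv2.imread('pics/w1.png')
cv2.imwrite('pics/w12.png',cv2.resize(np.hstack([a,im]),(800,300)))
cv2.imwrite('pics/w1b.png',cv2.resize(a,(800,600)))
cv2.imwrite('pics/w2b.png',cv2.resize(im,(800,600)))
E
```

```text
t: 2.85
tcp_pos: [0.4591, 0.1565, 0.36]
tcp_rot: [0.64, 0.768, -0.0, 0.0]
force: [-0.5, -0.4, 0.0]
width: 0.649
grasp_force: 0.0
```

View pics/w1b.png

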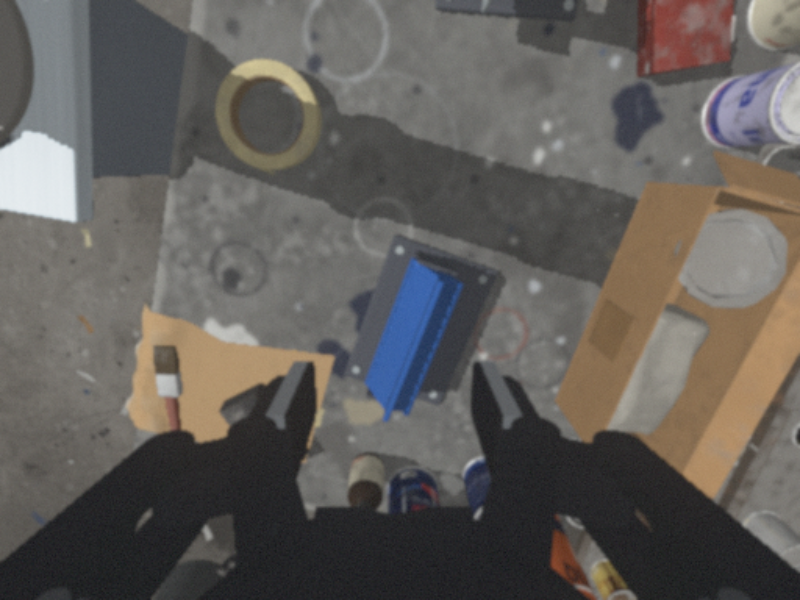

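View pics/w2b.png

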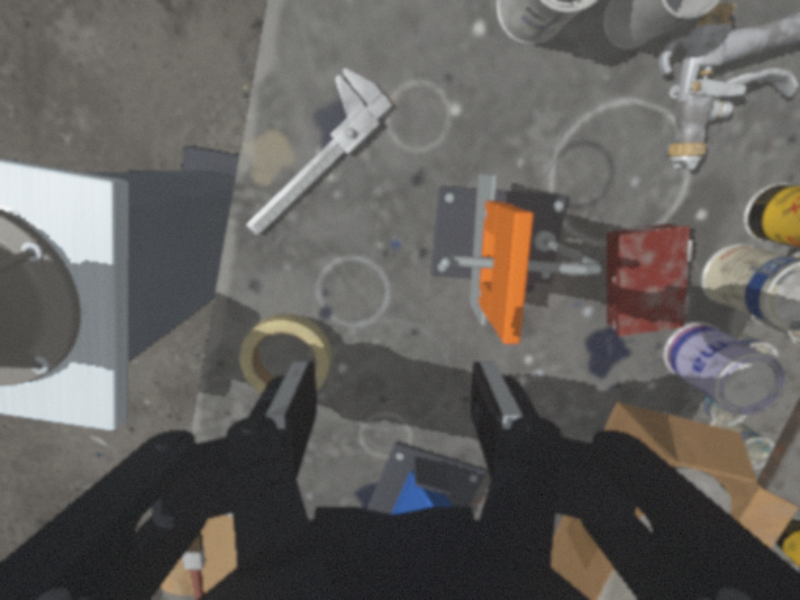

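w2 shows the grip's top face as the darker right-hand strip, with its middle near (519,275) in the enlarged picture and the hook tip at (445,265). w1 shows the holder around (415,340), and I'll zoom in on it.

```bash
python3 - <<'E'
from h import *
import json
np.set_printoptions(precision=4,suppress=True)
a=cv2.imread('pics/w1.png')[145:275,215:330]; cv2.imwrite('pics/w1z.png',cv2.resize(a,None,fx=4.6,fy=4.6,interpolation=cv2.INTER_CUBIC))
w2=json.load(open('w2.json')); k=1/1.5625
c=[ray(w2,np.array(p)*k,.21) for p in((516,205),(533,210),(522,342),(505,338))]
print(np.array(c)[:,:2],"mid",np.mean(c,0)); d=(c[0]+c[1]-c[2]-c[3])/2; print("len",np.linalg.norm(d),"norm yaw",np.degrees(np.arctan2(-d[0],d[1])))
print("tip",ray(w2,np.array((443,265))*k,.17),"back",ray(w2,np.array((598,270))*k,.16))
E
```

```text
[[0.5265 0.222 ]
 [0.5378 0.2209]
 [0.5547 0.1332]
 [0.5424 0.134 ]] mid [0.5404 0.1775 0.21  ]
len 0.08936632303136134 norm yaw 10.59353209312203
tip [0.4961 0.1684 0.17  ] back [0.6162 0.1839 0.16  ]
```

View pics/w1z.png

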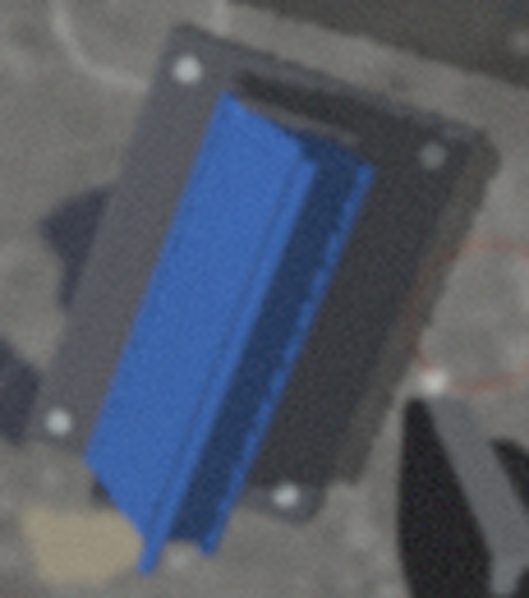

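The zoom shows the slit as the dark band between the lip's top edge, (310,152) to (147,570), and the rear wall's top edge, (373,172) to (210,553).

```bash
python3 - <<'E'
from h import *
import json
np.set_printoptions(precision=4,suppress=True)
w=json.load(open('w1.json')); f=lambda p,z: ray(w,np.array(p)/4.6+[215-.4,145-.4],z)
for n,a,b,z,u in(("rear outer top",(373,172),(210,553),.0775,.0377),("rear inner top",(352,185),(197,548),.0788,.0351),("lip top",(305,150),(147,570),.097,None),("front base",(225,95),(90,460),.033,None)):
    A,B=f(a,z),f(b,z); d=A-B; y=np.degrees(np.arctan2(-d[0],d[1])); m=(A+B)/2
    print(n,A[:2],B[:2],"len",np.linalg.norm(d).round(4),"yaw",y.round(2),"mid",m[:2])
    if u: print("   origin est",m[:2]-u*np.array([np.cos(np.radians(y)),np.sin(np.radians(y))]))
# base plate screws
s=np.array([f(p,.004)[:2] for p in((187,68),(432,155),(287,495),(58,422))]); print(s,s.mean(0)); d=(s[0]+s[1]-s[2]-s[3]); print(np.degrees(np.arctan2(-d[0],d[1])))
go((.540,.1775,.25),100.6)
E
```

```text
rear outer top [ 0.5847 -0.1322] [ 0.5576 -0.2886] len 0.1587 yaw -9.83 mid [ 0.5711 -0.2104]
   origin est [ 0.534  -0.2039]
rear inner top [ 0.5783 -0.1377] [ 0.5522 -0.2865] len 0.1512 yaw -9.97 mid [ 0.5652 -0.2121]
   origin est [ 0.5307 -0.206 ]
lip top [ 0.5571 -0.1242] [ 0.5336 -0.2876] len 0.1651 yaw -8.19 mid [ 0.5453 -0.2059]
front base [ 0.5332 -0.1236] [ 0.5079 -0.282 ] len 0.1604 yaw -9.06 mid [ 0.5205 -0.2028]
[[ 0.5187 -0.1214]
 [ 0.622  -0.1386]
 [ 0.5961 -0.2991]
 [ 0.4923 -0.2821]] [ 0.5573 -0.2103]
-9.253356998813027
rows [0.74, 8.32, 10.99] -0.38 phi 100.22 tcp [0.4595 0.1556 0.3599] t 2.9
```

```bash
python3 -m crank '[[[0.7,4.2,3,-0.4],[0.7,8.3,6,-0.4],[0.7,8.3,9,-0.4],[0.7,8.3,11,-0.4],[0.7,8.3,11,-0.4],[0.7,8.3,11,-0.4]]]' -
python3 - <<'E'
from h import *
go((.540,.1775,.19),100.6)
i=bot.camera_info('wrist'); im=bot.get_image('wrist'); cv2.imwrite('pics/w3.png',cv2.resize(im,(640,480)))
print(proj(i,np.array([.5404,.1775,.21]))*1.25)
E
```

```text
t: 3.5
tcp_pos: [0.5401, 0.1775, 0.2503]
tcp_rot: [0.639, 0.769, -0.0, 0.0]
force: [-0.5, 0.0, 1.3]
width: 0.65
grasp_force: 0.0
rows [0.01, -0.01, 6.03] -0.01 phi 100.59 tcp [0.5401 0.1775 0.2503] t 3.5
[312.78019443 284.74228225]
```

View pics/w3.png

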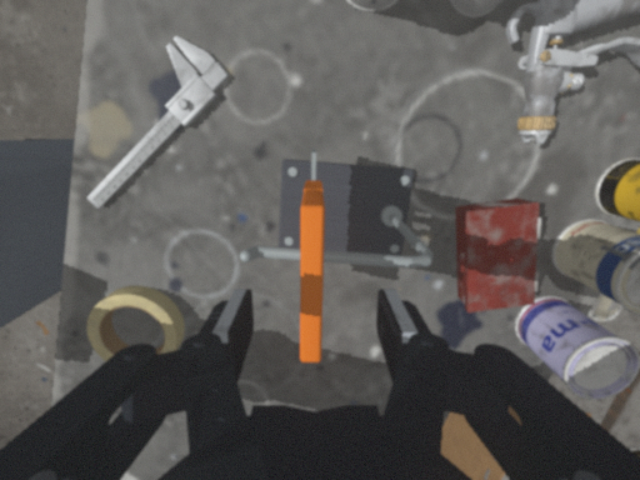

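w3 shows the grip centred between the fingers at (312,284), exactly where predicted. I'll lower and close.

```bash
python3 -m crank '[[[0,0,3,0],[0,0,5,0],[0,0,6,0],[0,0,6,0],[0,0,6,0]]]' -
python3 -m crank '[[[0,0,0,0],[0,0,0,0],[0,0,0,0],[0,0,0,0],[0,0,0,0],[0,0,0,0]]]' -1
```

```text
t: 4.05
tcp_pos: [0.5403, 0.1792, 0.1915]
tcp_rot: [0.638, 0.77, 0.001, 0.001]
force: [-0.5, 0.2, 0.4]
width: 0.649
grasp_force: 0.0
t: 4.65
tcp_pos: [0.5393, 0.179, 0.1907]
tcp_rot: [0.638, 0.77, -0.0, 0.0]
force: [-3.0, 0.0, 6.3]
width: 0.138
grasp_force: 58.8
```

```bash
python3 -m crank '[[[0,0,-0.6,0],[0,0,-1.2,0],[0,0,-1.8,0],[0,0,-1.8,0],[0.1,-2,-1.8,0],[0.2,-4,-1.8,0],[0.3,-6,-1.8,0],[0.4,-8,-1.8,0],[0.4,-9,-1.8,0],[0.4,-9,-5,0],[0.4,-9,-8,0],[0.4,-9,-8,0]]]' -
python3 -c "
from h import *
yw=np.radians(-9.5);n=np.array([np.cos(yw),np.sin(yw)]);X=np.array([.533,-.205])+.022*n;print(X)
go((X[0]-.03,X[1]+.15,.29),80.5)
go((*X,.29),80.5)
for c in('scene',):
  im=bot.get_image(c);cv2.imwrite('pics/s2.png',cv2.resize(im[120:320,130:396],None,fx=3,fy=3))"
```

```text
t: 5.85
tcp_pos: [0.4531, 0.1675, 0.2741]
tcp_rot: [0.638, 0.77, 0.004, 0.003]
force: [1.5, 0.5, -2.0]
width: 0.134
grasp_force: 59.5
[ 0.55469828 -0.20863105]
rows [-23.55, 2.84, -1.58] 20.22 phi 100.72 tcp [0.4531 0.1675 0.2741] t 5.85
rows [-38.85, 3.0, -1.59] 20.22 phi 100.72 tcp [0.4531 0.1675 0.2741] t 5.85
```

View pics/s2.png

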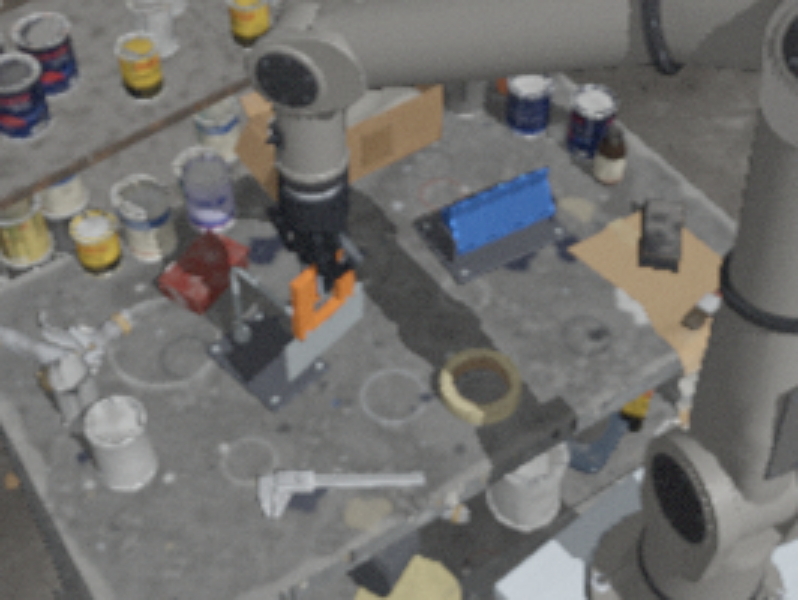

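The scene view shows the spreader held upright at about (325,320) and clear of the hook. Next I'll carry it to a point above the slot.

```bash
python3 -m crank '[[[-4,0.5,-1.6,2],[-8,1,-1.6,5],[-12,1.5,-1.6,8],[-16,2,-1.6,11],[-20,2.5,-1.6,14],[-24,2.8,-1.6,17],[-28,3,-1.6,20.2],[-32,3,-1.6,20.2],[-36,3,-1.6,20.2],[-38.8,3,-1.6,20.2],[-38.8,3,-1.6,20.2],[-38.8,3,-1.6,20.2]]]' -
python3 - <<'E'
from h import *
go((.5547,-.2086,.24),80.5)
i=bot.camera_info('wrist'); im=bot.get_image('wrist'); cv2.imwrite('pics/w4.png',cv2.resize(im[60:360,100:400],(600,600),interpolation=cv2.INTER_CUBIC))
E
```

```text
t: 7.1
tcp_pos: [0.5512, -0.21, 0.2838]
tcp_rot: [0.764, 0.646, -0.001, -0.002]
force: [0.0, 0.3, -3.1]
width: 0.131
grasp_force: 59.4
rows [0.19, 0.34, 4.38] -0.06 phi 80.44 tcp [ 0.5512 -0.21    0.2838] t 7.1
```

View pics/w4.png

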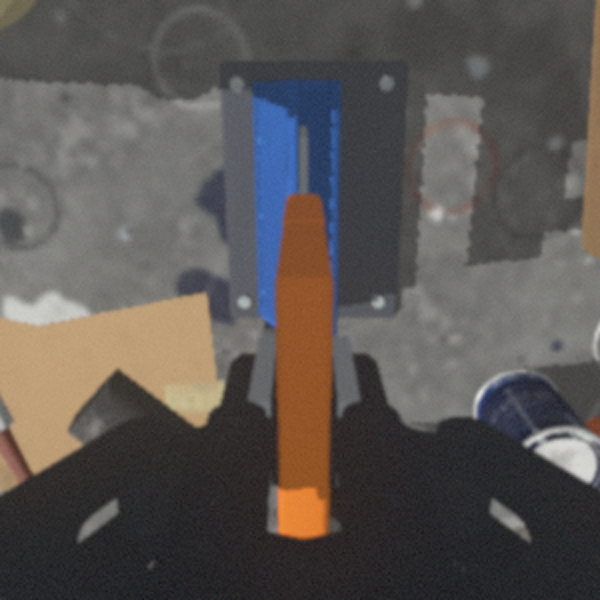

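w4 shows the blade at column 304, parallel to the slit. The lip's edge is at column 300 and the rear wall's at about 332, so I'll shift 5 mm rearward and lower.

```bash
python3 -m crank '[[[0.2,0.5,0,0],[0.2,0.5,0,0],[0.2,0.5,2,0],[0.2,0.5,4,0],[0.2,0.5,5,0],[0.2,0.5,6,0],[0.2,0.5,7,0],[0.2,0.5,7.6,0],[0.2,0.5,7.6,0]]]' -
python3 -m crank '[[[0,0,0.3,0],[0,0,0.6,0],[0,0,0.9,0],[0,0,0.9,0]]]' -
python3 -c "
from h import *
go((.5547,-.2086,.196),80.5)"
```

```text
t: 8.05
tcp_pos: [0.5568, -0.2083, 0.2093]
tcp_rot: [0.763, 0.646, -0.0, -0.001]
force: [-0.3, 0.5, -2.9]
width: 0.137
grasp_force: 59.3
t: 8.45
tcp_pos: [0.557, -0.2083, 0.2006]
tcp_rot: [0.763, 0.646, -0.0, -0.0]
force: [-0.3, 0.8, -2.6]
width: 0.134
grasp_force: 59.4
rows [-0.06, -0.22, 0.46] 0.03 phi 80.53 tcp [ 0.557  -0.2083  0.2006] t 8.45
```

```bash
python3 -m crank '[[[0,-0.1,0.2,0],[0,-0.2,0.4,0],[0,-0.2,0.5,0],[0,-0.2,0.5,0]]]' -
python3 -m crank '[[[0,0,0.2,0],[0,0,0.3,0],[0,0,0.3,0]]]' -
```

```text
t: 8.85
tcp_pos: [0.5551, -0.208, 0.1959]
tcp_rot: [0.763, 0.646, -0.0, -0.0]
force: [-0.4, 0.7, -2.1]
width: 0.133
grasp_force: 59.4
t: 9.15
tcp_pos: [0.5549, -0.208, 0.193]
tcp_rot: [0.763, 0.646, -0.0, -0.0]
force: [-1.6, 0.6, -0.7]
width: 0.135
grasp_force: 59.7
```

The blade has touched the rear wall at the predicted height. I'll loosen the grip a little so it can slide.

```bash
python3 -m crank '[[[0,0,0,0],[0,0,0,0],[0,0,0,0]]]' -0.6
python3 -m crank '[[[0,0.4,0.3,0],[0,0.8,0.7,0],[0,1.2,1.1,0],[0,1.2,1.1,0]]]' -0.4
python3 -c "
from h import *
go((.5547,-.2086,.196),80.5)
im=bot.get_image('scene');cv2.imwrite('pics/s3.png',cv2.resize(im[100:260,210:370],(640,640),interpolation=cv2.INTER_CUBIC))"
```

```text
t: 9.45
tcp_pos: [0.5562, -0.2082, 0.1936]
tcp_rot: [0.763, 0.646, 0.001, 0.001]
force: [1.3, 0.6, -0.2]
width: 0.199
grasp_force: 0.8
t: 9.85
tcp_pos: [0.5676, -0.21, 0.1812]
tcp_rot: [0.763, 0.646, 0.0, -0.0]
force: [1.8, -1.2, -2.1]
width: 0.299
grasp_force: 0.9
rows [-0.07, -1.3, -1.48] 0.04 phi 80.54 tcp [ 0.5676 -0.21    0.1812] t 9.85
```

View pics/s3.png

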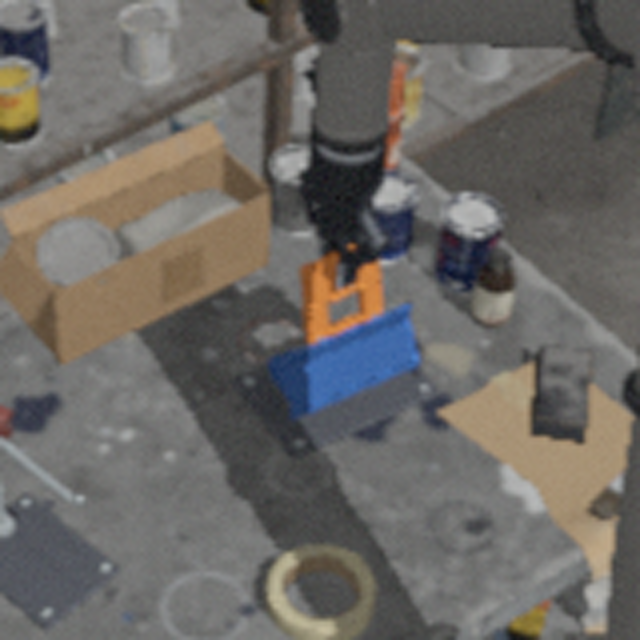

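s3 shows the blade inside the slot and the grip starting to lean back within the loosened fingers. I'll follow the lean rearward and down while opening further.

```bash
python3 -m crank '[[[0,0.5,0.4,0],[0,1,0.8,0],[0,1.5,1.2,0],[0,1.5,1.2,0]]]' -0.25
python3 -m crank '[[[0,0.5,0.4,0],[0,1,0.8,0],[0,1.4,1.1,0],[0,1.4,1.1,0],[0,1.4,1.1,0]]]' -0.1
python3 -c "
from h import *
go((.5957,-.2155,.150),80.5)
im=bot.get_image('scene');cv2.imwrite('pics/s4.png',cv2.resize(im[140:240,250:350],(600,600),interpolation=cv2.INTER_CUBIC))"
```

```text
t: 10.3
tcp_pos: [0.5823, -0.2124, 0.1693]
tcp_rot: [0.763, 0.646, -0.0, -0.0]
force: [0.3, -0.2, -0.3]
width: 0.377
grasp_force: 0.2
t: 10.8
tcp_pos: [0.5957, -0.2147, 0.1589]
tcp_rot: [0.763, 0.646, -0.0, -0.0]
force: [1.3, 0.1, -0.1]
width: 0.451
grasp_force: 0.4
rows [-0.08, 0.01, 0.89] 0.04 phi 80.54 tcp [ 0.5957 -0.2147  0.1589] t 10.8
```

View pics/s4.png

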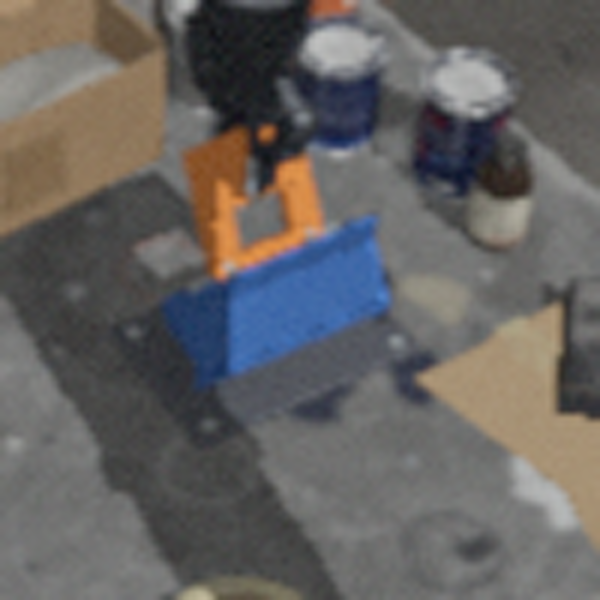

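s4 shows the spreader leaning in line with the slot, with the grip just above the lip. I'll open the fingers now and check where the grip settles using numbers only.

```bash
python3 -m crank '[[[0,0.1,0,0],[0,0.2,0,0],[0,0.3,0,0],[0,0.3,0,0],[0,0.3,0,0],[0,0.3,0,0]]]' 0.5
python3 - <<'E'
from h import *
np.set_printoptions(precision=4,suppress=True)
si=bot.camera_info('scene'); im=bot.get_image('scene'); it=bot.camera_info('top')
m=mask(im,"o",(260,140,330,215)); p=np.argwhere(m)[:,::-1]; print(m.sum(),rect(m).round(1).tolist())
# predicted grip outline for leans
yw=np.radians(-9.5)
n=np.array([np.cos(yw),np.sin(yw),0]);y=np.array([-n[1],n[0],0]);o=np.array([.533,-.205,.032])
for deg,xe in((16,5),(29,0),(41,-5)):
    for lift in (0,.02):
        a=np.radians(deg);z=np.sin(a)*n+np.cos(a)*np.array([0,0,1.]);xs=np.cos(np.radians(29))*n-np.sin(np.radians(29))*np.array([0,0,1.])
        e=o+xs*xe/1000+z*lift
        c=[proj(si,e+z*h+y*s).round(0).tolist() for h in(.155,.07) for s in(-.045,.045)]
        print(deg,lift,c)
hl=p[p[:,0].argmin()],p[p[:,1].argmin()],p[p[:,0].argmax()],p[p[:,1].argmax()]; print(hl)
go((.6,-.21,.3),80.5)
E
```

```text
t: 11.45
tcp_pos: [0.5986, -0.2153, 0.159]
tcp_rot: [0.763, 0.646, -0.0, -0.0]
force: [-0.8, -0.2, -0.2]
width: 0.755
grasp_force: 0.0
241 [[278.29998779296875, 164.89999389648438], [297.20001220703125, 158.60000610351562], [304.0, 179.0], [285.1000061035156, 185.3000030517578]]
16 0 [[302.0, 160.0], [284.0, 167.0], [304.0, 177.0], [286.0, 185.0]]
16 0.02 [[302.0, 155.0], [283.0, 163.0], [304.0, 173.0], [286.0, 181.0]]
29 0 [[298.0, 158.0], [280.0, 165.0], [303.0, 176.0], [285.0, 184.0]]
29 0.02 [[297.0, 153.0], [279.0, 161.0], [302.0, 172.0], [284.0, 180.0]]
41 0 [[295.0, 158.0], [277.0, 165.0], [301.0, 176.0], [284.0, 184.0]]
41 0.02 [[294.0, 153.0], [276.0, 160.0], [300.0, 172.0], [282.0, 179.0]]
(array([281, 165]), array([287, 162]), array([302, 175]), array([285, 185]))
rows [0.54, 0.05, -14.1] 0.03 phi 80.53 tcp [ 0.5986 -0.2153  0.159 ] t 11.5
```

The grip's outline matches a 29° lean with zero lift, and the fingers are off it. I'll retreat along the lean.

```bash
python3 -m crank '[[[0,0.5,-1,0],[0,1.1,-2,0],[0,1.7,-3,0],[0,2.2,-4,0],[0,2.8,-5,0],[0,3.3,-6,0],[0,3.5,-8,0],[0,3.5,-11,0],[0,3.5,-14,0],[0,3.5,-14,0],[0,3.5,-14,0]]]' -
python3 - <<'E'
from h import *
im=bot.get_image('scene'); m=mask(im,"o",(260,140,330,215)); print(m.sum(),rect(m).round(1).tolist())
p,R,s=st(); print(p,s["force"],s["grasp_force"])
yw=np.radians(-9.5);n=np.array([np.cos(yw),np.sin(yw),0]);y=np.array([-n[1],n[0],0]);it=bot.camera_info('top')
t=bot.get_image('top'); mt=mask(t,"o",(270,165,340,215)); print("top",mt.sum(),rect(mt).round(1).tolist())
a=np.radians(29);z=np.sin(a)*n+np.cos(a)*np.array([0,0,1.]); o=np.array([.533,-.205,.032])
print([proj(it,o+z*h+y*q).round(1).tolist() for h in(.155,.07) for q in(-.045,.045)])
E
```

```text
t: 12.6
tcp_pos: [0.6337, -0.221, 0.3002]
tcp_rot: [0.763, 0.646, 0.0, 0.001]
force: [0.4, 0.3, -0.2]
width: 0.749
grasp_force: 0.0
327 [[277.29998779296875, 165.89999389648438], [298.3999938964844, 157.39999389648438], [306.20001220703125, 176.89999389648438], [285.1000061035156, 185.3000030517578]]
[ 0.6329611  -0.22096798  0.29876675] [ 0.12675167 -0.55034384 -1.18530082] 0.0
top 292 [[294.29998779296875, 184.1999969482422], [296.79998779296875, 166.3000030517578], [317.1000061035156, 169.1999969482422], [314.6000061035156, 187.10000610351562]]
[[321.8, 172.4], [296.5, 168.8], [317.1, 186.6], [293.1, 183.1]]
```

```bash
python3 -c "
from plant import bot
print(bot.job_done())"
```

```text
the job is handed in; nothing more can be done
None
```

The spreader is resting blade down in the leaning slot at about 29°, released with the arm clear, and the job is handed in at about 13 s; I got no verdict back and did not re-measure the bystanders.

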